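Stand the four thread spools on the stands of their own colours

ROBOT

A 7-joint arm with a two-finger parallel gripper is mounted at the origin on a cart in front of the work surface, level with it; the furniture and walls round the work are solid. World frame = base frame: x ahead of the robot, y to its left, z up, the work surface at z = 0. Lengths are in m, angles in rad, forces in N, time in s.
With the tool pointing down it reaches from about 0.35 to 0.9 m from the base axis. Payload 19.9 kg.
Tool frame: the origin (TCP) lies at the very end of the fingers, on their centre line; the grasp point (between the pads) lies robot.grip_depth behind it (robot.grip_depth is the distance from the TCP to the grasp point, in m); z points along the fingers, y is the line along which they close (so a half turn about z gives the same grasp; the last joint's range is limited). The gripper opens to 94 mm and grips with 3 to 60 N. Pads are 16 mm wide; open, the fingers measure 119 mm over their backs; the gripper's body (75 mm by 177 mm) begins 78 mm behind the grasp point.
Start: joints at [1.21, 0.417, -0.01, 1.614, 0.005, 1.111, -0.053], TCP at [0.196, -0.593, 0.205] pointing down, gripper open.
Joint ranges: [-2.81, 2.81], [-0.39, 2.02], [-1.27, 1.25], [0.06, 2.57], [-1.19, 4.33], [0.19, 2], [-2.82, 2.82]. Speed limits (rad/s): [1.89, 1.89, 2.39, 2.39, 3.01, 3.01, 3.01].

INTERFACE

Orientations are given as a rotation vector (axis times angle).
In Python, from cell import robot, imaging gives the robot as it stands.
- The arm moves only by the tool drive_tool, never from a script. Its argument "moves" is a list of rows, each a list of 3 entries, a list of its own where there are three numbers: the turn, a rotation vector about the world's x, y, z in units of 6 degrees (1.0 is 6 degrees), then the shift along the world's x, y, z in units of 30 mm (1.0 is 30 mm), then the finger opening in mm, from 0 to 94. In form: [[[rx, ry, rz], [dx, dy, dz], fingers], ...]. A call has 1 to 10 rows; each row is the pose to reach, as a shift and turn from the pose commanded when the call began; what a row does not reach only later rows make up. A row lasts 1/10 s, in which the tool goes at most 50 mm and 8.59 degrees, less where a joint would pass 70% of its speed; a pose out of reach is approached as far as the arm can. A call with a gripper value outside its range is refused whole. The fingers move at their own pace and stop on an object; "squeeze" is the grip in N (left out, the last holds). Time passes only in rows, so rows that repeat a pose let the fingers close. It gives the time, the measured TCP pose, the force, the opening and the grip force at its end, in the units of the state.
- robot.get_state(): the state, without advancing time (a new reading comes with each control period).
- imaging.read_camera(name): name is "scene" or "top" or "wrist"; returns a dict with "pixels" (480x640x3 uint8, red, green, blue), "fx", "fy", "cx", "cy" (pixels), "xyz" and "attitude" of the camera in the world. Camera axes: x right, y down, z forward; pixel columns grow to the right and rows downward; lengths in m; the calibration is good to about 2 mm. The wrist camera is an equidistant fisheye: a pixel r from the principal point sees the ray r / f radians off the axis. A picture is of the moment at which its call begins. There is no depth.
- robot.close_job(): hands the job in; it is judged then, once.
The state is a dict: "t": time; "joint_pos": joint angles; "qvel": joint speeds; "joint_torque": joint torques, N m; "eef_pos": TCP position; "orientation": TCP orientation; "contact_force": force on the tool from outside, world axes, zero at the start; "ft_torque": the same for the moment, N m; "opening": opening from 0.0 (shut) to 1.0 (fully open); "gripper_force": force on a finger pad.
Only numpy, scipy, OpenCV 4.12 (cv2) and the standard library are available. Lean on these libraries where they do the work, as an engineer would, in place of code of your own. Each camera call takes 0.05 s, during which the arm holds its last target. There are 200 camera calls.

TASK

Set out the thread for the next jobs: stand each of the four thread spools upright in the round spool stand of its own colour (teal, black, mustard, magenta), down on the floor of the stand inside its rim. Leave the blue bobbin lying where it is, and let go of everything at the end.

Things in the scene. Friction and masses are not known exactly. Their poses are not given: they have to be found in the camera images.
- spool_teal: Thread spool wound with teal thread, standing upright on the table: 46 mm tall, white round end discs, foot 26 mm and top 22 mm in diameter, narrower between them. Grasp it from above by the top disc (the uppermost 7 mm). Origin at the centre of its underside, z up along its axis; about 22 g; loose.
- spool_black: Thread spool wound with black thread, standing upright on the table: 42 mm tall, white round end discs, foot 26 mm and top 22 mm in diameter, narrower between them. Grasp it from above by the top disc (the uppermost 7 mm). Origin at the centre of its underside, z up along its axis; about 22 g; loose.
- spool_mustard: Thread spool wound with mustard thread, standing upright on the table: 50 mm tall, white round end discs, foot 26 mm and top 22 mm in diameter, narrower between them. Grasp it from above by the top disc (the uppermost 7 mm). Origin at the centre of its underside, z up along its axis; about 22 g; loose.
- spool_magenta: Thread spool wound with magenta thread, standing upright on the table: 42 mm tall, white round end discs, foot 26 mm and top 22 mm in diameter, narrower between them. Grasp it from above by the top disc (the uppermost 7 mm). Origin at the centre of its underside, z up along its axis; about 22 g; loose.
- holder_teal: Spool stand for the teal thread: round teal plastic saucer, 52 mm in outer diameter, with a flat floor 3 mm above the table, 44 mm wide, inside a rim 8 mm high above the table and 4 mm thick. Stays put. Origin on its axis at table level, z up.
- holder_black: Spool stand for the black thread: round black plastic saucer, 52 mm in outer diameter, with a flat floor 3 mm above the table, 44 mm wide, inside a rim 8 mm high above the table and 4 mm thick. Stays put. Origin on its axis at table level, z up.
- holder_mustard: Spool stand for the mustard thread: round mustard plastic saucer, 52 mm in outer diameter, with a flat floor 3 mm above the table, 44 mm wide, inside a rim 8 mm high above the table and 4 mm thick. Stays put. Origin on its axis at table level, z up.
- holder_magenta: Spool stand for the magenta thread: round magenta plastic saucer, 52 mm in outer diameter, with a flat floor 3 mm above the table, 44 mm wide, inside a rim 8 mm high above the table and 4 mm thick. Stays put. Origin on its axis at table level, z up.
- bobbin: Small bobbin, bare metal discs above and below a little blue thread (from above a pale metal disc), lying flat on the table among the rest, 21 mm in diameter and 11 mm high; not part of the job. Origin at the centre of its underside; loose.
- overlock: Cream sewing machine, fixed: an obstacle left of the spools; the arm may start on its far side, so cross above it. Origin on the table under it, axes as the world's. From there it fills x -0.18 to 0.18, y -0.19 to 0.20 m, 0.29 m high; its thread mast (x 0.12, crossbar y -0.06 to 0.18) is 0.45 m high, wheel and cords reach y -0.265, 0.15 m high. Another machine, 0.28 m high, begins at y -0.60.
Mind the look-alikes: they are no part of the job. Leave any green or red look-alike of the spool_teal alone.

How it is judged:
At the end, for the whole second after the job is handed in: Each spool stands upright (within 0.1 rad) and at rest on the floor of the stand of its own colour, its axis within 12 mm of the stand's, released; the blue bobbin is within 20 mm of where it was at the start (horizontal distance between spool_teal and holder_teal below 0.012 m and z of spool_teal in the frame of holder_teal between 0.001 and 0.006 m and angle between each of spool_teal, spool_black, spool_mustard, spool_magenta's own z axis and vertical below 0.1 rad and linear speed of each of spool_teal, spool_black, spool_mustard, spool_magenta below 0.02 m/s and horizontal distance between spool_black and holder_black below 0.012 m and z of spool_black in the frame of holder_black between 0.001 and 0.006 m and horizontal distance between spool_mustard and holder_mustard below 0.012 m and z of spool_mustard in the frame of holder_mustard between 0.001 and 0.006 m and horizontal distance between spool_magenta and holder_magenta below 0.012 m and z of spool_magenta in the frame of holder_magenta between 0.001 and 0.006 m and distance of bobbin from where it was at the start of the episode below 0.02 m); the robot touches nothing.
It fails at once if the blue bobbin is pushed more than 20 mm or picked up (distance of bobbin from where it was at the start of the episode above 0.02 m).
It also fails if it takes over 112 s, if anything falls off the work surface, if the arm or the gripper's body presses on something with over 40 N, if the wrist force passes 120 N, or if a joint passes its speed limit or range.

## Working session

There is one attempt and no reset: what is moved stays moved. The work goes in short steps, Python scripts to look and compute and a tool call to move; the robot and the scene stay as the last step left them, time stands still between calls to the robot, and variables do not carry over. Pictures are saved under pics/ and viewed, at most 14 in all, crops included, and the job is handed in when it is done.

Besides the shell and the picture viewer there is one more tool, called by a JSON object that holds its "op" and its "data", one argument or row to a line. drive_tool: Moves the arm, as the interface text tells. Its arguments: {"type":"object","properties":{"moves":{"type":"array","items":{"type":"array"}},"squeeze":{"type":"number"}},"required":["moves"]}

```bash
mkdir -p pics; python3 - <<'E'
from cell import robot, imaging
import cv2
for n in ("scene","top","wrist"):
    c=imaging.read_camera(n); cv2.imwrite(f"pics/{n}0.png",c["pixels"][:,:,::-1])
    print(n,{k:c[k] for k in c if k!="pixels"})
print(robot.get_state(), robot.grip_depth)
E
```

```text
scene {'fx': 518.5034722839797, 'fy': 518.5034722839797, 'cx': 323.2233046140724, 'cy': 242.26150087002773, 'xyz': array([-0.08630621, -0.35976465,  0.7100676 ]), 'attitude': array([-2.01577022,  1.51644381, -0.53086129])}
top {'fx': 500.98458909669006, 'fy': 500.98458909669006, 'cx': 311.50721275828914, 'cy': 238.38497840584546, 'xyz': array([ 0.41817284, -0.1893606 ,  0.89132319]), 'attitude': array([-2.19238301,  2.15464185, -0.08156153])}
wrist {'fx': 371.64829954431775, 'fy': 371.64829954431775, 'cx': 317.6938688752508, 'cy': 246.39570482994984, 'xyz': array([ 0.27424691, -0.56712208,  0.38429254]), 'attitude': array([ 2.34815441, -1.69674555, -0.24785228])}
{'t': 0.15, 'joint_pos': array([ 1.21055019,  0.41781906, -0.01030607,  1.61400932,  0.00472116,
        1.11068174, -0.05303671]), 'qvel': array([-0.00061119, -0.00195442,  0.00066804, -0.00188846,  0.00072645,
        0.00084182,  0.00161501]), 'joint_torque': array([ 1.19983681e-03, -8.51533771e+01,  6.39300663e-01, -4.26133883e+01,
       -4.87936637e-02,  1.72228483e-02,  7.33461616e-05]), 'eef_pos': array([ 0.1957631 , -0.59326412,  0.20499126]), 'orientation': array([-3.10093076e+00, -4.98405066e-01,  3.67113347e-04]), 'contact_force': array([ 0.87909714, -0.24093377, -0.70932186]), 'ft_torque': array([ 0.02549039, -0.01162703,  0.04637995]), 'gripper_force': 0.0, 'opening': 0.9986485818406258} 0.0188
```

View pics/scene0.png

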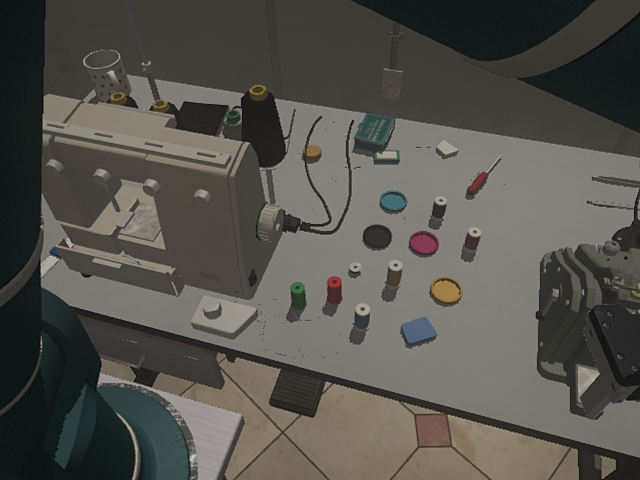

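View pics/top0.png

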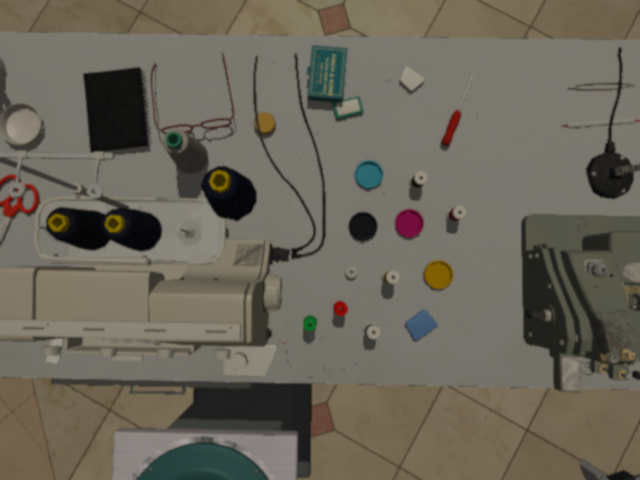

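The scene shows the machine on the left and the spools in the middle. The teal (373,331), mustard (392,277), black (420,178) and magenta (457,212) spools are seen from above. Stands are near (369,175), (363,226), (438,275) and (409,223), and the bobbin is at (351,272). I'll enlarge the view to measure these.

```bash
python3 - <<'E'
import cv2
a=cv2.imread("pics/top0.png")[155:350,290:490]
cv2.imwrite("pics/topc.png",cv2.resize(a,None,fx=3,fy=3,interpolation=cv2.INTER_CUBIC))
b=cv2.imread("pics/scene0.png")[180:345,280:490]
cv2.imwrite("pics/scenec.png",cv2.resize(b,None,fx=3.5,fy=3.5,interpolation=cv2.INTER_CUBIC))
E
```

```text
(no output)
```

View pics/topc.png

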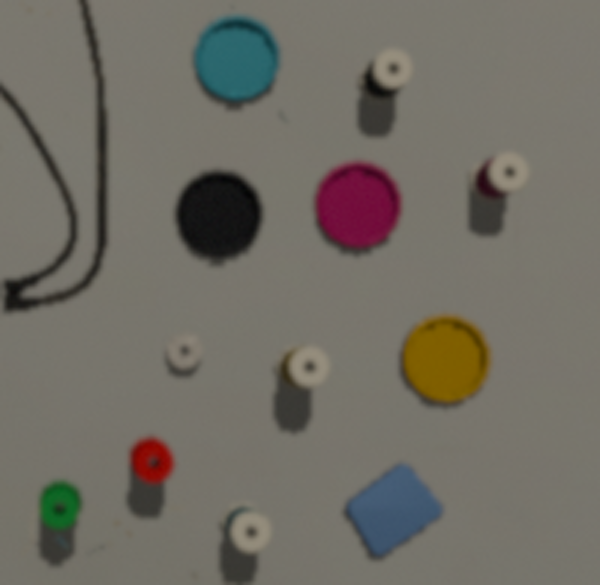

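View pics/scenec.png

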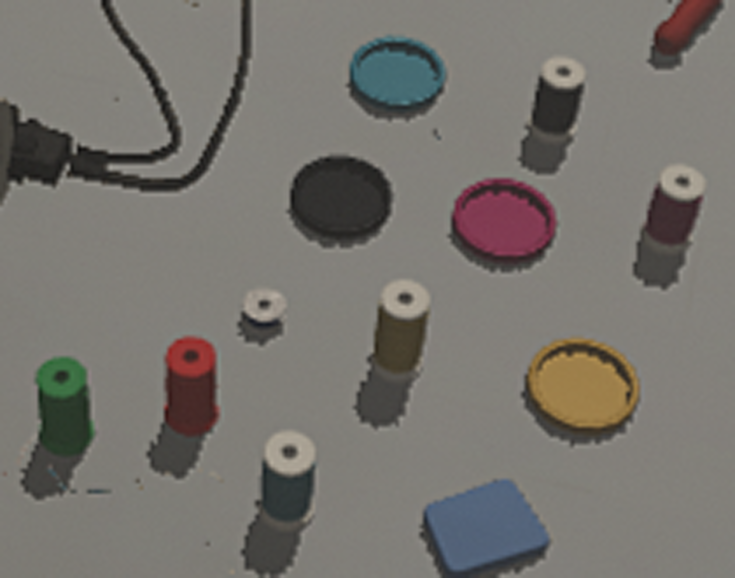

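The teal, black, mustard and magenta top discs are at (250,532), (393,69), (309,367) and (509,172) in the top crop. The stands are at (236,60), (219,215), (445,360) and (358,206). I'll cross-check these against the scene camera.

```bash
cat > h.py <<'E'
import numpy as np
from scipy.spatial.transform import Rotation as R
def plane(c,uv,z):
    d=R.from_rotvec(c["attitude"]).apply([(uv[0]-c["cx"])/c["fx"],(uv[1]-c["cy"])/c["fy"],1])
    return c["xyz"]+d*(z-c["xyz"][2])/d[2]
def fish(c,uv,z):
    p=np.array([uv[0]-c["cx"],uv[1]-c["cy"]]);r=np.hypot(*p)+1e-9;t=r/c["fx"]
    d=R.from_rotvec(c["attitude"]).apply([*(p/r*np.sin(t)),np.cos(t)])
    return c["xyz"]+d*(z-c["xyz"][2])/d[2]
E
python3 - <<'E'
from cell import imaging
from h import *
T=imaging.read_camera("top");S=imaging.read_camera("scene")
P=dict(s_teal=((250,532),(290,453),.046),s_black=((393,69),(563,72),.042),s_must=((309,367),(405,298),.05),s_mag=((509,172),(682,182),.042),
h_teal=((236,60),(398,75),.008),h_black=((219,215),(340,197),.008),h_must=((445,360),(582,384),.008),h_mag=((358,206),(504,220),.008),bob=((184,352),(265,305),.011),red=((152,461),(191,356),.046),green=((60,506),(61,377),.046))
for k,(a,b,z) in P.items():
    a=((a[0]+.5)/3-.5+290,(a[1]+.5)/3-.5+155);b=((b[0]+.5)/3.5-.5+280,(b[1]+.5)/3.5-.5+180)
    print(k,plane(T,a,z).round(4)[:2],plane(S,b,z).round(4)[:2])
E
```

```text
s_teal [ 0.3351 -0.2858] [ 0.3334 -0.2855]
s_black [ 0.5978 -0.366 ] [ 0.5973 -0.3651]
s_must [ 0.427  -0.3175] [ 0.4261 -0.3167]
s_mag [ 0.5395 -0.4317] [ 0.5382 -0.4312]
h_teal [ 0.609  -0.2797] [ 0.6062 -0.2805]
h_black [ 0.516  -0.2705] [ 0.5133 -0.2695]
h_must [ 0.4329 -0.4033] [ 0.4314 -0.4032]
h_mag [ 0.5227 -0.3524] [ 0.5205 -0.352 ]
bob [ 0.4348 -0.2505] [ 0.434  -0.2502]
red [ 0.3732 -0.2309] [ 0.3711 -0.2307]
green [ 0.3474 -0.1801] [ 0.3444 -0.1781]
```

```bash
python3 - <<'E'
from cell import imaging
from h import *
T=imaging.read_camera("top");S=imaging.read_camera("scene")
for z in (0,.1,.2,.28):
    print(z,[plane(T,p,z).round(3)[:2] for p in ((523,215),(526,340),(280,292),(292,255))],[plane(S,p,z).round(3)[:2] for p in ((538,380),(553,252),(270,222),(300,225))])
E
```

```text
0 [array([ 0.542, -0.557]), array([ 0.322, -0.558]), array([ 0.397, -0.126]), array([ 0.463, -0.146])] [array([ 0.314, -0.554]), array([ 0.566, -0.571]), array([ 0.5  , -0.071]), array([ 0.508, -0.127])]
0.1 [array([ 0.528, -0.516]), array([ 0.333, -0.517]), array([ 0.4  , -0.133]), array([ 0.458, -0.151])] [array([ 0.258, -0.526]), array([ 0.475, -0.542]), array([ 0.418, -0.112]), array([ 0.424, -0.16 ])]
0.2 [array([ 0.514, -0.475]), array([ 0.343, -0.476]), array([ 0.402, -0.14 ]), array([ 0.453, -0.156])] [array([ 0.201, -0.499]), array([ 0.383, -0.512]), array([ 0.335, -0.152]), array([ 0.341, -0.193])]
0.28 [array([ 0.503, -0.442]), array([ 0.352, -0.442]), array([ 0.404, -0.146]), array([ 0.449, -0.16 ])] [array([ 0.156, -0.477]), array([ 0.309, -0.488]), array([ 0.269, -0.185]), array([ 0.274, -0.219])]
```

{"op": "drive_tool", "data": {
  "moves": [
    [[0, 0, 0], [0, 0, 0.5], 60],
    [[0, 0, 0], [0, 1.5, 1], 60],
    [[0, 0, 0], [0, 3, 1], 45],
    [[0, 0, 0], [0, 4.5, 1], 45],
    [[0, 0, 0], [0, 6, 1], 45],
    [[0, 0, 0], [1, 7, 1], 45],
    [[0, 0, 0], [2, 7.5, 0.5], 45],
    [[0, 0, 0], [3, 8, 0], 45],
    [[0, 0, 0], [4, 9, 0], 45],
    [[0, 0, 0], [5, 9, 0], 45]
  ]
}}

```text
t: 1.35
eef_pos: [0.3474, -0.3207, 0.2065]
orientation: [3.101, 0.503, 0.0]
contact_force: [0.5, -1.5, 0.2]
opening: 0.478
gripper_force: 0.0
```

{"op": "drive_tool", "data": {
  "moves": [
    [[0, 0, 0], [-0.45, 1.17, 0], 45],
    [[0, 0, 0], [-0.45, 1.17, -1], 45],
    [[0, 0, 0], [-0.45, 1.17, -2.5], 45],
    [[0, 0, 0], [-0.45, 1.17, -4], 45],
    [[0, 0, 0], [-0.45, 1.17, -4.8], 45],
    [[0, 0, 0], [-0.45, 1.17, -5.4], 45],
    [[0, 0, 0], [-0.45, 1.17, -5.8], 45],
    [[0, 0, 0], [-0.45, 1.17, -6.1], 45],
    [[0, 0, 0], [-0.45, 1.17, -6.1], 45],
    [[0, 0, 0], [-0.45, 1.17, -6.1], 45]
  ],
  "squeeze": 10
}}

```text
t: 2.35
eef_pos: [0.3328, -0.2887, 0.0231]
orientation: [3.101, 0.498, 0.001]
contact_force: [-1.3, -0.3, 0.0]
opening: 0.475
gripper_force: 0.0
```

```bash
python3 - <<'E'
from cell import robot, imaging
import cv2
c=imaging.read_camera("wrist"); cv2.imwrite("pics/w1.png",c["pixels"][:,:,::-1])
print(robot.get_state()["eef_pos"],c["xyz"],c["attitude"])
E
```

```text
[ 0.33278542 -0.28879012  0.02320816] [ 0.41106347 -0.2623588   0.20250465] [ 2.34751853 -1.69677335 -0.24542993]
```

View pics/w1.png

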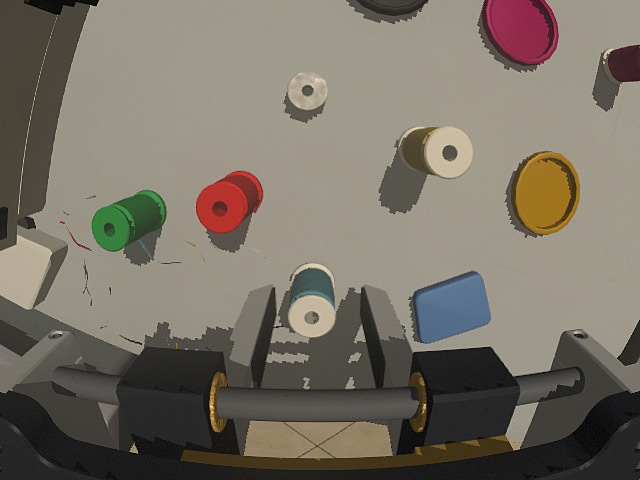

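The teal spool's top is at (312,315), between the fingers at about (262,300) and (372,300). I'll check where it sits along the pads.

```bash
python3 - <<'E'
from cell import imaging
from h import *
c=imaging.read_camera("wrist")
for n,p,z in (("teal",(312,316),.046),("must",(450,153),.05),("hmust",(546,192),.008),("bob",(307,90),.011)): print(n,fish(c,p,z).round(4))
E
```

```text
teal [ 0.3336 -0.2854  0.046 ]
must [ 0.4249 -0.3172  0.05  ]
hmust [ 0.4319 -0.4008  0.008 ]
bob [ 0.4336 -0.2495  0.011 ]
```

{"op": "drive_tool", "data": {
  "moves": [
    [[0, 0, 0], [0, 0.1, 0], 15],
    [[0, 0, 0], [0, 0.1, 0], 15],
    [[0, 0, 0], [0, 0.1, 0], 15],
    [[0, 0, 0], [0, 0.1, 0], 15],
    [[0, 0, 0], [0, 0.1, 0], 15],
    [[0, 0, 0], [0, 0.1, 0], 15]
  ],
  "squeeze": 10
}}

```text
t: 3.05
eef_pos: [0.3325, -0.2856, 0.0225]
orientation: [3.102, 0.498, 0.0]
contact_force: [-0.3, -0.4, 3.2]
opening: 0.214
gripper_force: 10.0
```

{"op": "drive_tool", "data": {
  "moves": [
    [[0, 0, 0], [0, 0, 0.5], 15],
    [[0, 0, 0], [0, 0, 1.5], 15],
    [[0, 0, 0], [0, 0, 2.5], 15],
    [[0, 0, 0], [1, 0, 3.2], 15],
    [[0, 0, 0], [2.3, 0, 3.2], 15],
    [[0, 0, 0], [3.6, 0, 3.2], 15],
    [[0, 0, 0], [4.9, 0, 3.2], 15],
    [[0, 0, 0], [6.2, 0.1, 3.2], 15],
    [[0, 0, 0], [7.5, 0.17, 3.2], 15],
    [[0, 0, 0], [8.6, 0.17, 3.2], 15]
  ]
}}

```text
t: 4.05
eef_pos: [0.5921, -0.2794, 0.118]
orientation: [-3.101, -0.5, 0.001]
contact_force: [-0.4, 0.0, -0.5]
opening: 0.214
gripper_force: 10.0
```

{"op": "drive_tool", "data": {
  "moves": [
    [[0, 0, 0], [0.5, 0, 0], 15],
    [[0, 0, 0], [0.5, 0, 0], 15],
    [[0, 0, 0], [0.5, 0, 0], 15]
  ]
}}

```text
t: 4.35
eef_pos: [0.6046, -0.2802, 0.1179]
orientation: [-3.101, -0.499, 0.002]
contact_force: [-0.5, -0.7, -0.3]
opening: 0.212
gripper_force: 10.0
```

```bash
python3 - <<'E'
from cell import robot, imaging
import cv2
c=imaging.read_camera("wrist"); cv2.imwrite("pics/w2.png",c["pixels"][:,:,::-1])
print(robot.get_state()["eef_pos"],c["xyz"],c["attitude"])
E
```

```text
[ 0.60427683 -0.28048941  0.11811278] [ 0.68316398 -0.25404755  0.29714977] [ 2.34731334 -1.69623841 -0.24827791]
```

View pics/w2.png

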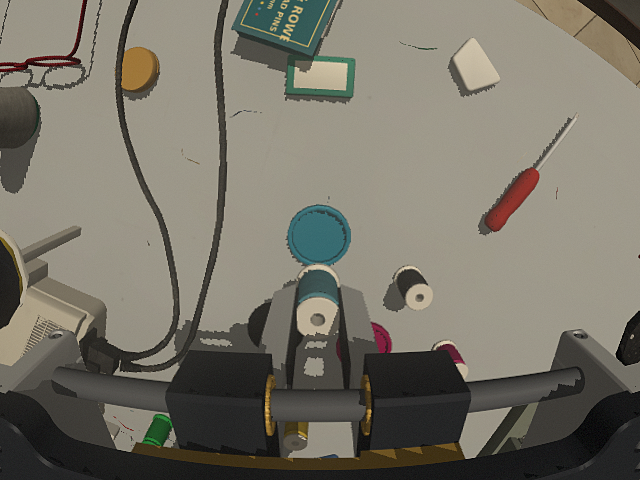

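The teal spool is held upright at (317,320) over the scene, with its stand at (319,235). I'll compute the remaining offset.

```bash
python3 - <<'E'
from cell import imaging
from h import *
c=imaging.read_camera("wrist")
for n,p,z in (("spool",(317,320),.1415),("holder",(319,234.5),.008),("black",(418,296),.042)): print(n,fish(c,p,z).round(4))
E
```

```text
spool [ 0.6041 -0.28    0.1415]
holder [ 0.6106 -0.2793  0.008 ]
black [ 0.5967 -0.3643  0.042 ]
```

{"op": "drive_tool", "data": {
  "moves": [
    [[0, 0, 0], [0.13, 0.02, -1], 15],
    [[0, 0, 0], [0.13, 0.02, -2], 15],
    [[0, 0, 0], [0.13, 0.02, -2.6], 15],
    [[0, 0, 0], [0.13, 0.02, -2.9], 15],
    [[0, 0, 0], [0.13, 0.02, -3.05], 15],
    [[0, 0, 0], [0.13, 0.02, -3.08], 15],
    [[0, 0, 0], [0.13, 0.02, -3.08], 15],
    [[0, 0, 0], [0.13, 0.02, -3.08], 15]
  ]
}}

```text
t: 5.25
eef_pos: [0.6097, -0.2799, 0.027]
orientation: [3.101, 0.498, 0.002]
contact_force: [-0.9, 0.6, 0.8]
opening: 0.215
gripper_force: 10.0
```

{"op": "drive_tool", "data": {
  "moves": [
    [[0, 0, 0], [0, 0, -0.04], 15],
    [[0, 0, 0], [0, 0, -0.04], 20],
    [[0, 0, 0], [0, 0, -0.04], 45],
    [[0, 0, 0], [0, 0, -0.04], 45],
    [[0, 0, 0], [0, 0, -0.04], 45],
    [[0, 0, 0], [0, 0, -0.04], 45],
    [[0, 0, 0], [0, 0, 0.5], 45],
    [[0, 0, 0], [0, 0, 1.5], 45],
    [[0, 0, 0], [0, 0, 2.5], 45],
    [[0, 0, 0], [0, 0, 3], 45]
  ]
}}

```text
t: 6.25
eef_pos: [0.6104, -0.2801, 0.1198]
orientation: [3.1, 0.498, 0.005]
contact_force: [-0.2, 1.0, 0.6]
opening: 0.48
gripper_force: 0.0
```

{"op": "drive_tool", "data": {
  "moves": [
    [[0, 0, 0], [-0.2, -1.4, 0], 45],
    [[0, 0, 0], [-0.43, -2.83, 0], 45],
    [[0, 0, 0], [-0.43, -2.83, -0.5], 45],
    [[0, 0, 0], [-0.43, -2.83, -1], 45],
    [[0, 0, 0], [-0.43, -2.83, -2], 45],
    [[0, 0, 0], [-0.43, -2.83, -2.7], 45],
    [[0, 0, 0], [-0.43, -2.83, -3.1], 45],
    [[0, 0, 0], [-0.43, -2.83, -3.3], 45],
    [[0, 0, 0], [-0.43, -2.83, -3.3], 45],
    [[0, 0, 0], [-0.43, -2.83, -3.3], 45]
  ]
}}

```text
t: 7.25
eef_pos: [0.597, -0.3646, 0.018]
orientation: [3.101, 0.499, 0.001]
contact_force: [0.1, 0.0, 0.2]
opening: 0.483
gripper_force: 0.0
```

```bash
python3 - <<'E'
from cell import robot, imaging
import cv2
c=imaging.read_camera("wrist"); cv2.imwrite("pics/w3.png",c["pixels"][:,:,::-1])
print(robot.get_state()["eef_pos"])
E
```

```text
[ 0.59702084 -0.36474412  0.01814144]
```

View pics/w3.png

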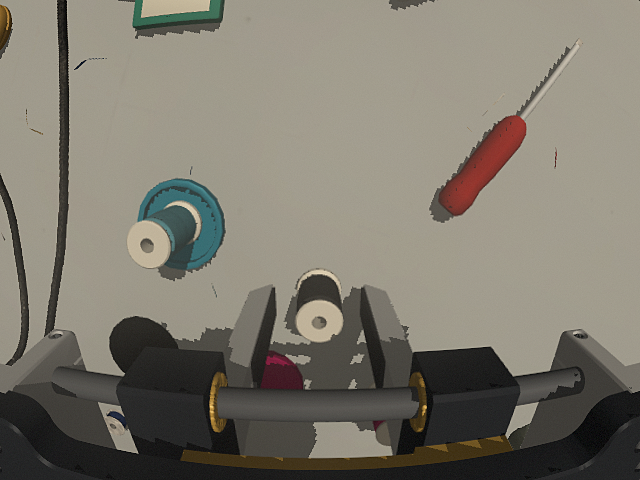

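Teal stands centred in its stand, with its foot at (182,220) and the saucer centre at about (181,224). The black spool at (319,322) is between the fingers.

{"op": "drive_tool", "data": {
  "moves": [
    [[0, 0, 0], [0, 0, 0.05], 15],
    [[0, 0, 0], [0, 0, 0.05], 15],
    [[0, 0, 0], [0, 0, 0.05], 15],
    [[0, 0, 0], [0, 0, 0.05], 15],
    [[0, 0, 0], [0, 0, 0.05], 15],
    [[0, 0, 0], [0, 0, 0.05], 15]
  ]
}}

```text
t: 7.9
eef_pos: [0.5965, -0.3648, 0.0188]
orientation: [3.102, 0.498, 0.0]
contact_force: [0.3, -0.7, 3.5]
opening: 0.214
gripper_force: 10.0
```

{"op": "drive_tool", "data": {
  "moves": [
    [[0, 0, 0], [0, 0, 0.5], 15],
    [[0, 0, 0], [0, 0, 1.5], 15],
    [[0, 0, 0], [0, 0, 2.5], 15],
    [[0, 0, 0], [-0.5, 0.5, 3.3], 15],
    [[0, 0, 0], [-1.2, 1.4, 3.3], 15],
    [[0, 0, 0], [-2, 2.3, 3.3], 15],
    [[0, 0, 0], [-2.74, 3.15, 3.3], 15],
    [[0, 0, 0], [-2.74, 3.15, 3.3], 15],
    [[0, 0, 0], [-2.74, 3.15, 3.3], 15],
    [[0, 0, 0], [-2.74, 3.15, 3.3], 15]
  ]
}}

```text
t: 8.9
eef_pos: [0.5147, -0.2709, 0.1181]
orientation: [3.101, 0.498, 0.001]
contact_force: [-0.3, -0.8, -1.0]
opening: 0.215
gripper_force: 10.0
```

```bash
python3 - <<'E'
from cell import robot, imaging
import cv2
c=imaging.read_camera("wrist"); cv2.imwrite("pics/w4.png",c["pixels"][:,:,::-1])
print(robot.get_state()["eef_pos"])
E
```

```text
[ 0.51470008 -0.27082575  0.11782613]
```

View pics/w4.png

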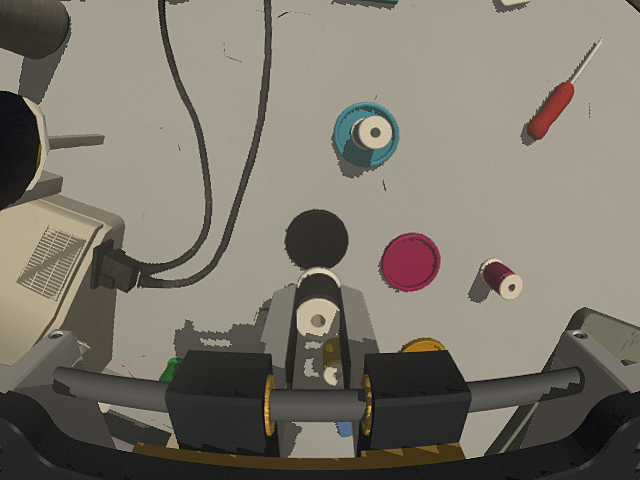

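The black spool is held upright at (317,321), its stand is at (317,239), and teal still stands in its saucer. Lowering now.

{"op": "drive_tool", "data": {
  "moves": [
    [[0, 0, 0], [0.05, 0.03, -1], 15],
    [[0, 0, 0], [0.05, 0.03, -2], 15],
    [[0, 0, 0], [0.05, 0.03, -2.7], 15],
    [[0, 0, 0], [0.05, 0.03, -3], 15],
    [[0, 0, 0], [0.05, 0.03, -3.15], 15],
    [[0, 0, 0], [0.05, 0.03, -3.22], 15],
    [[0, 0, 0], [0.05, 0.03, -3.22], 15],
    [[0, 0, 0], [0.05, 0.03, -3.22], 15]
  ]
}}

```text
t: 9.75
eef_pos: [0.5162, -0.2695, 0.0218]
orientation: [3.101, 0.498, 0.001]
contact_force: [0.4, 0.4, -0.0]
opening: 0.219
gripper_force: 10.0
```

{"op": "drive_tool", "data": {
  "moves": [
    [[0, 0, 0], [0, 0, 0], 20],
    [[0, 0, 0], [0, 0, 0], 45],
    [[0, 0, 0], [0, 0, 0], 45],
    [[0, 0, 0], [0, 0, 0], 45],
    [[0, 0, 0], [0, 0, 0], 45],
    [[0, 0, 0], [0, 0, 0.5], 45],
    [[0, 0, 0], [0, 0, 1.5], 45],
    [[0, 0, 0], [0, 0, 2.5], 45],
    [[0, 0, 0], [0, 0, 3.3], 45],
    [[0, 0, 0], [0, 0, 3.3], 45]
  ]
}}

```text
t: 10.75
eef_pos: [0.5174, -0.2699, 0.1242]
orientation: [3.098, 0.498, 0.007]
contact_force: [0.5, 0.1, -0.9]
opening: 0.475
gripper_force: 0.0
```

{"op": "drive_tool", "data": {
  "moves": [
    [[0, 0, 0], [0.2, -1.3, 0], 45],
    [[0, 0, 0], [0.4, -2.7, 0], 45],
    [[0, 0, 0], [0.6, -4.1, 0], 45],
    [[0, 0, 0], [0.76, -5.39, 0], 45],
    [[0, 0, 0], [0.76, -5.39, -0.5], 45],
    [[0, 0, 0], [0.76, -5.39, -1.5], 45],
    [[0, 0, 0], [0.76, -5.39, -2.5], 45],
    [[0, 0, 0], [0.76, -5.39, -3.1], 45],
    [[0, 0, 0], [0.76, -5.39, -3.35], 45],
    [[0, 0, 0], [0.76, -5.39, -3.35], 45]
  ]
}}

```text
t: 11.75
eef_pos: [0.5384, -0.4306, 0.0191]
orientation: [-3.101, -0.499, 0.001]
contact_force: [-1.0, 0.0, 0.2]
opening: 0.476
gripper_force: 0.0
```

```bash
python3 - <<'E'
from cell import robot, imaging
import cv2
c=imaging.read_camera("wrist"); cv2.imwrite("pics/w5.png",c["pixels"][:,:,::-1])
print(robot.get_state()["eef_pos"])
E
```

```text
[ 0.53886978 -0.4309435   0.02014338]
```

View pics/w5.png

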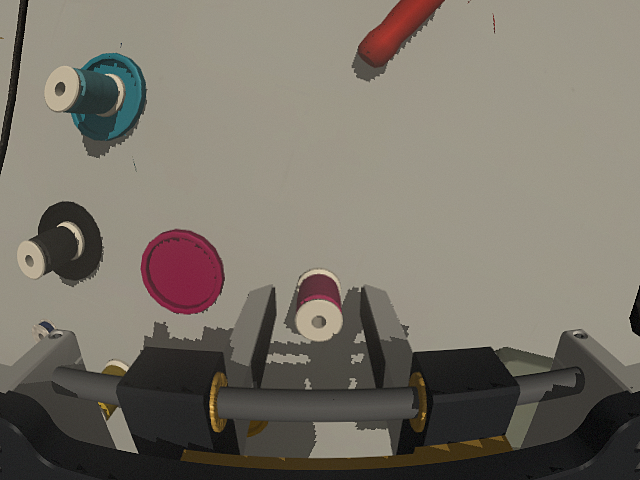

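Black stands in its stand, with its foot at (68,240), and the magenta spool at (319,322) is between the fingers.

{"op": "drive_tool", "data": {
  "moves": [
    [[0, 0, 0], [0, 0, 0], 15],
    [[0, 0, 0], [0, 0, 0], 15],
    [[0, 0, 0], [0, 0, 0], 15],
    [[0, 0, 0], [0, 0, 0], 15],
    [[0, 0, 0], [0, 0, 0], 15],
    [[0, 0, 0], [0, 0, 0], 15]
  ]
}}

```text
t: 12.4
eef_pos: [0.5388, -0.431, 0.02]
orientation: [3.101, 0.499, 0.001]
contact_force: [-0.9, 1.1, 6.8]
opening: 0.208
gripper_force: 10.0
```

{"op": "drive_tool", "data": {
  "moves": [
    [[0, 0, 0], [0, 0, 0.5], 15],
    [[0, 0, 0], [0, 0, 1.5], 15],
    [[0, 0, 0], [0, 0, 2.5], 15],
    [[0, 0, 0], [-0.2, 0.7, 2.5], 15],
    [[0, 0, 0], [-0.4, 1.8, 2.5], 15],
    [[0, 0, 0], [-0.54, 2.63, 2.5], 15],
    [[0, 0, 0], [-0.54, 2.63, 2.5], 15],
    [[0, 0, 0], [-0.54, 2.63, 2.5], 15]
  ]
}}

```text
t: 13.2
eef_pos: [0.5225, -0.3523, 0.0955]
orientation: [3.101, 0.499, 0.001]
contact_force: [0.1, 0.3, -0.7]
opening: 0.208
gripper_force: 10.0
```

{"op": "drive_tool", "data": {
  "moves": [
    [[0, 0, 0], [0, 0, -1], 15],
    [[0, 0, 0], [0, 0, -1.7], 15],
    [[0, 0, 0], [0, 0, -2.1], 15],
    [[0, 0, 0], [0, 0, -2.3], 15],
    [[0, 0, 0], [0, 0, -2.42], 15],
    [[0, 0, 0], [0, 0, -2.42], 15],
    [[0, 0, 0], [0, 0, -2.42], 15]
  ]
}}

```text
t: 13.9
eef_pos: [0.5227, -0.3524, 0.0226]
orientation: [3.101, 0.498, 0.001]
contact_force: [-0.3, 0.1, -0.2]
opening: 0.211
gripper_force: 10.0
```

```bash
python3 - <<'E'
from cell import robot, imaging
import cv2
c=imaging.read_camera("wrist"); cv2.imwrite("pics/w6.png",c["pixels"][200:400,220:420,::-1].repeat(3,0).repeat(3,1))
print(robot.get_state()["eef_pos"],robot.get_state()["contact_force"])
E
```

```text
[ 0.5226242  -0.35234512  0.02249454] [-0.42932698  0.2714892  -0.85738419]
```

View pics/w6.png

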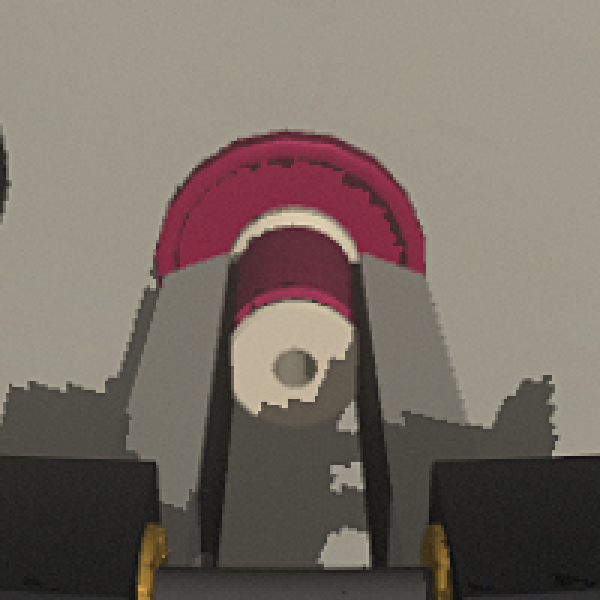

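The magenta spool is within its rim and centred: saucer about (290,260), foot about (293,255). Releasing, then going to mustard at (.4262,-.317).

{"op": "drive_tool", "data": {
  "moves": [
    [[0, 0, 0], [0, 0, -0.02], 20],
    [[0, 0, 0], [0, 0, -0.02], 45],
    [[0, 0, 0], [0, 0, -0.02], 45],
    [[0, 0, 0], [0, 0, -0.02], 45],
    [[0, 0, 0], [0, 0, -0.02], 45],
    [[0, 0, 0], [0, 0, 0.5], 45],
    [[0, 0, 0], [0, 0, 1.5], 45],
    [[0, 0, 0], [0, 0, 2.5], 45],
    [[0, 0, 0], [0, 0, 3.3], 45],
    [[0, 0, 0], [0, 0, 3.3], 45]
  ]
}}

```text
t: 14.95
eef_pos: [0.524, -0.3529, 0.1255]
orientation: [3.098, 0.498, 0.007]
contact_force: [1.3, 0.0, -0.6]
opening: 0.477
gripper_force: 0.0
```

{"op": "drive_tool", "data": {
  "moves": [
    [[0, 0, 0], [-1, 0.4, 0], 45],
    [[0, 0, 0], [-2.3, 0.9, 0], 45],
    [[0, 0, 0], [-3.21, 1.18, 0], 45],
    [[0, 0, 0], [-3.21, 1.18, 0], 45],
    [[0, 0, 0], [-3.21, 1.18, -0.7], 45],
    [[0, 0, 0], [-3.21, 1.18, -1.6], 45],
    [[0, 0, 0], [-3.21, 1.18, -2.4], 45],
    [[0, 0, 0], [-3.21, 1.18, -2.9], 45],
    [[0, 0, 0], [-3.21, 1.18, -3.15], 45],
    [[0, 0, 0], [-3.21, 1.18, -3.15], 45]
  ]
}}

```text
t: 15.95
eef_pos: [0.426, -0.3163, 0.0258]
orientation: [-3.101, -0.499, 0.001]
contact_force: [-0.4, -0.8, 0.8]
opening: 0.478
gripper_force: 0.0
```

```bash
python3 - <<'E'
from cell import robot, imaging
import cv2
c=imaging.read_camera("wrist"); cv2.imwrite("pics/w7.png",c["pixels"][:,:,::-1])
print(robot.get_state()["eef_pos"])
E
```

```text
[ 0.42631745 -0.31662482  0.02657263]
```

View pics/w7.png

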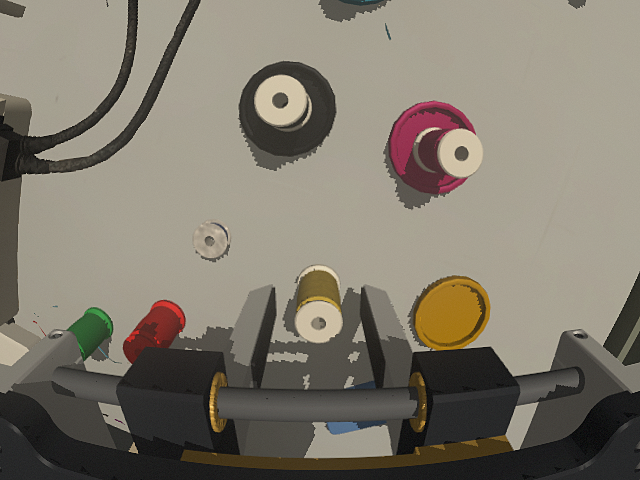

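Black and magenta both stand in their stands, and the mustard spool at (318,321) is between the fingers.

{"op": "drive_tool", "data": {
  "moves": [
    [[0, 0, 0], [0, 0, 0], 15],
    [[0, 0, 0], [0, 0, 0], 15],
    [[0, 0, 0], [0, 0, 0], 15],
    [[0, 0, 0], [0, 0, 0], 15],
    [[0, 0, 0], [0, 0, 0], 15],
    [[0, 0, 0], [0, 0, 0], 15]
  ]
}}

```text
t: 16.6
eef_pos: [0.4262, -0.3167, 0.0267]
orientation: [3.101, 0.499, 0.001]
contact_force: [-0.2, 0.5, 5.6]
opening: 0.219
gripper_force: 10.0
```

{"op": "drive_tool", "data": {
  "moves": [
    [[0, 0, 0], [0, 0, 0.5], 15],
    [[0, 0, 0], [0, 0, 1.5], 15],
    [[0, 0, 0], [0, 0, 2.5], 15],
    [[0, 0, 0], [0.1, -0.7, 2.5], 15],
    [[0, 0, 0], [0.2, -1.8, 2.5], 15],
    [[0, 0, 0], [0.21, -2.86, 2.5], 15],
    [[0, 0, 0], [0.21, -2.86, 2.5], 15],
    [[0, 0, 0], [0.21, -2.86, 2.5], 15]
  ]
}}

```text
t: 17.4
eef_pos: [0.4321, -0.4025, 0.1018]
orientation: [-3.102, -0.497, -0.0]
contact_force: [0.2, 0.5, -0.8]
opening: 0.213
gripper_force: 10.0
```

Placing height is .0297, which is −.072, or −2.42 units with a touch of margin.

{"op": "drive_tool", "data": {
  "moves": [
    [[0, 0, 0], [0, 0, -1], 15],
    [[0, 0, 0], [0, 0, -1.7], 15],
    [[0, 0, 0], [0, 0, -2.1], 15],
    [[0, 0, 0], [0, 0, -2.3], 15],
    [[0, 0, 0], [0, 0, -2.42], 15],
    [[0, 0, 0], [0, 0, -2.42], 15],
    [[0, 0, 0], [0, 0, -2.42], 15]
  ]
}}

```text
t: 18.1
eef_pos: [0.4326, -0.4025, 0.0295]
orientation: [3.101, 0.499, 0.001]
contact_force: [-0.1, -0.9, 0.0]
opening: 0.214
gripper_force: 10.0
```

{"op": "drive_tool", "data": {
  "moves": [
    [[0, 0, 0], [0, 0, -0.02], 20],
    [[0, 0, 0], [0, 0, -0.02], 45],
    [[0, 0, 0], [0, 0, -0.02], 45],
    [[0, 0, 0], [0, 0, -0.02], 45],
    [[0, 0, 0], [0, 0, -0.02], 45],
    [[0, 0, 0], [0, 0, 0.5], 45],
    [[0, 0, 0], [0, 0, 1.5], 45],
    [[0, 0, 0], [0, 0, 2.5], 45],
    [[0, 0, 0], [-1, 0, 3.3], 45],
    [[0, 0, 0], [-2, 0, 3.3], 45]
  ]
}}

```text
t: 19.1
eef_pos: [0.3732, -0.4033, 0.1318]
orientation: [3.097, 0.5, 0.005]
contact_force: [0.5, -2.0, -0.1]
opening: 0.479
gripper_force: 0.0
```

{"op": "drive_tool", "data": {
  "moves": [
    [[0, 0, 0], [-1.5, 0, 2], 45],
    [[0, 0, 0], [-3, 0, 3], 45],
    [[0, 0, 0], [-3, 0, 3], 45],
    [[0, 0, 0], [-3, 0, 3], 45],
    [[0, 0, 0], [-3, 0, 3], 45],
    [[0, 0, 0], [-3, 0, 3], 45]
  ]
}}

```text
t: 19.7
eef_pos: [0.2829, -0.4019, 0.2175]
orientation: [-3.101, -0.5, 0.0]
contact_force: [-0.4, -0.2, -0.9]
opening: 0.48
gripper_force: 0.0
```

```bash
python3 - <<'E'
from cell import robot, imaging
import cv2
c=imaging.read_camera("scene"); b=c["pixels"][170:345,270:500,::-1]
cv2.imwrite("pics/s8.png",cv2.resize(b,None,fx=3.4,fy=3.4))
c=imaging.read_camera("top"); b=c["pixels"][155:350,290:490,::-1]
cv2.imwrite("pics/t8.png",cv2.resize(b,None,fx=3,fy=3))
E
```

```text
(no output)
```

View pics/s8.png

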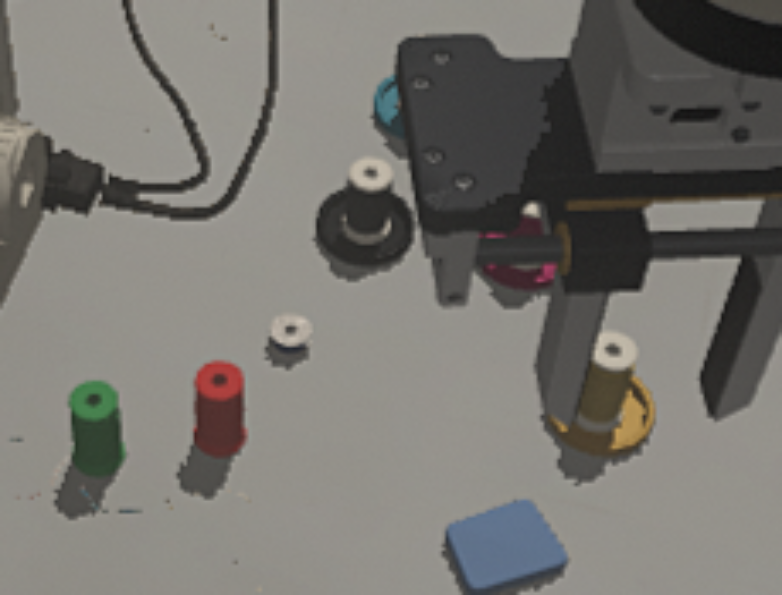

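View pics/t8.png

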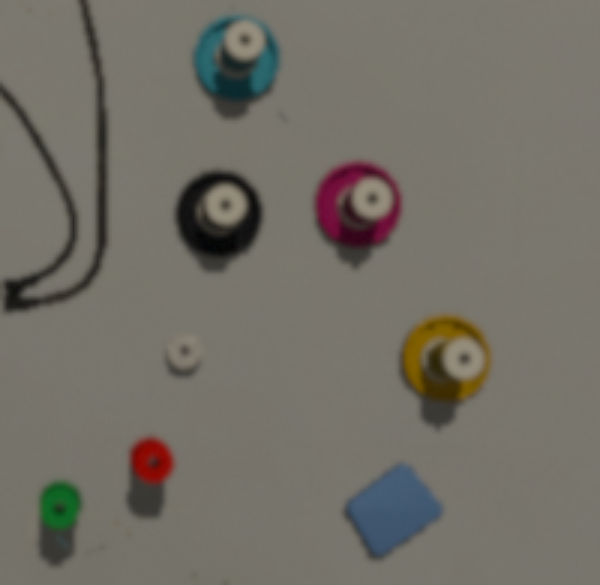

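The top view shows all four spools upright in their own stands: teal (244,41), black (226,205), magenta (372,198), mustard (464,359). The bobbin is still at (184,352). I'll check the axes, then hand in.

```bash
python3 - <<'E'
from cell import robot, imaging
from h import *
T=imaging.read_camera("top")
f=lambda a,z: plane(T,((a[0]+.5)/3-.5+290,(a[1]+.5)/3-.5+155),z)[:2]
ok=True
for n,s,z,h in (("t",(244,41),.049,(236,60)),("b",(226,205),.045,(219,215)),("mu",(464,359),.053,(445,360)),("ma",(372,198),.045,(358,206))):
    d=f(s,z)-f(h,.008); print(n,d.round(4)); ok&=np.hypot(*d)<.008
if ok: print(robot.close_job())
E
```

```text
t [ 0.0022 -0.0003]
b [ 0.0017 -0.0005]
mu [-0.      0.0004]
ma [ 0.0003 -0.0011]
the job is handed in; nothing more can be done
None
```

The job is handed in at about 20 s of the 112 s limit: all four spools stand released in the stands of their own colours, within about 2 mm of centre by the top camera, and the blue bobbin has not moved.

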